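# Set up the ball-vice stage on the microscope base

### The job

Fit the ring stage onto the two pegs of the microscope base, red stripe to red stripe, pushed fully home so that it lies flush. Then take the ball vice out of its cork ring and set it gently in the stage's ring, so that it sits centred and upright with the clamped stone on top. Leave the other things on the table where they are.

Things in the scene. Friction and masses are not known exactly. Their poses are not given: they have to be found in the camera images.
- base_seat (a point): Centre of the flat top of the cream microscope base, a block 210 (x) x 140 (y) x 45 mm fixed to the table; its place and turn vary. z up, x along its length towards the thick peg and the red stripe. Two upright brass pegs stand on this top, at x = +52 mm (thick) and x = -52 mm (thin).
- peg_thick (a point): Root of the thick brass peg on the base's top, at the end with the red stripe. 14 mm diameter and straight for its lowest 8 mm, then tapering over 16 mm to a 4 mm tip: 24 mm tall. Axes as base_seat.
- peg_thin (a point): Root of the thin brass peg on the base's top. 9 mm diameter and straight for its lowest 8 mm, then tapering over 16 mm to a 4 mm tip: 24 mm tall. Axes as base_seat.
- stage_mid (a point): Centre of the loose ring stage, on the ring's axis, 24 mm above the underside. Grey plate 140 (x) x 90 (y) x 12 mm; on its middle an upright aluminium ring, 58 mm outside, 44 mm inside diameter, 36 mm tall (rim 48 mm above the underside). x points to the thick hole and red stripe, z up. 0.35 kg. Starts flat on the table, ring up. Fully seated, this point is 24 mm above base_seat.
- hole_thick (a point): Centre of the stage's thick hole (17 mm, right through) at the plate's underside, 52 mm from the ring's axis, at the end with the red stripe; axes as stage_mid. It fits over the thick peg.
- hole_thin (a point): Centre of the stage's thin hole (12 mm, right through) at the plate's underside, 52 mm from the ring's axis; axes as stage_mid. It fits over the thin peg; the thick peg does not go in.
- ball_mid (a point): Centre of the 68 mm steel ball of the loose ball vice. A dark disc (54 mm) tops it 30 mm above this point; on it two aluminium jaws clamp a green stone: head 44 mm long (x), 32 mm wide (y, grip here), from 30 to 64 mm above this point, stone to 75 mm. z up when upright. 0.45 kg, bottom-heavy. Starts upright, loose in the cork ring. In the stage's ring this point is 50 mm above stage_mid.
- cork_ring: Cork ring fixed to the table, 80 mm outside, 44 mm inside diameter, 18 mm tall, that holds the ball vice at the start; origin at the centre of its underside.
- oil_bottle: Bystander to be left alone: small amber bottle, 38 mm across, 70 mm tall; origin at the centre of its underside.
- dish_stack: Bystander to be left alone: two clear flat dishes stacked, 88 mm across, 32 mm tall; origin at the centre of its underside.
- eyepiece: Bystander to be left alone: black eyepiece standing up, 42 mm across, 62 mm tall; origin at the centre of its underside.
- lens_pot: Bystander to be left alone: white pot with red cap, 42 mm across, 60 mm tall; origin at the centre of its underside.
- blower: Bystander to be left alone: orange rubber dust blower standing nozzle up, 58 mm across, 85 mm tall; origin at the centre of its underside.
Mind the look-alikes: they are no part of the job. What is shaped like the part that bears stage_mid but yellow is not meant.

How it is judged:
By the outcome, as a careful person would: the job done as asked, in the order asked, and still so for the second after the job is handed in, with the robot touching nothing.
It also fails if it takes over 69 s, if anything falls off the work surface, if the arm or the gripper's body presses on something with over 40 N, if the wrist force passes 120 N, or if a joint passes its speed limit or range.

### The arm

A 6-joint arm with a two-finger parallel gripper is mounted at the origin on the work surface. World frame = base frame: x ahead of the robot, y to its left, z up, the work surface at z = 0. Lengths are in m, angles in rad, forces in N, time in s.
With the tool pointing down it reaches from about 0.4 to 0.825 m from the base axis. Payload 7 kg.
Tool frame: the origin (TCP) lies midway between the tips of the shut fingers; the grasp point (between the pads) lies arm.hold_point_z behind it (arm.hold_point_z is the distance from the TCP to the grasp point, in m); z points along the fingers, y is the line along which they close (so a half turn about z gives the same grasp; the last joint's range is limited). The gripper opens to 88 mm and grips with 3 to 60 N. Pads are 19 mm wide; open, the fingers measure 130 mm over their backs; the gripper's body (78 mm by 193 mm) begins 47 mm behind the grasp point.
Start: joints at [1.567, 0.359, 0.012, 0, -1.224, -0.288], TCP at [0.194, 0.646, 0.2] pointing down, gripper open.
Joint ranges: [-3.07, 3.07], [-1.43, 2.12], [-1.02, 1.25], [-3.03, 1.67], [-3.05, -0], [-3.03, 3.03]. Speed limits (rad/s): [2.39, 2.39, 3.01, 3.14, 3.14, 3.14].

### API

Orientations are given as [roll, pitch, yaw] about the fixed x, y, z axes, in that order (R = Rz(yaw) Ry(pitch) Rx(roll)).
In Python, from station import arm gives the robot as it stands.
- The arm moves only by the shell command python3 -m crank 'ROWS' [OPENING] [FORCE]. ROWS is JSON, a list that holds one entry, the list of rows, each a list of 4 numbers: the shift along the tool's x, y, z in units of 25 mm (1.0 is 25 mm), then the turn about the tool's z in units of 5 degrees (1.0 is 5 degrees). A call has 1 to 12 rows; each row is the pose to reach, as a shift and turn from the pose commanded when the call began, along the tool's axes at that moment; what a row does not reach only later rows make up. A row lasts 1/8 s, in which the tool goes at most 62.5 mm and 10.7 degrees, less where a joint would pass 70% of its speed; a pose out of reach is approached as far as the arm can. A call with a gripper value outside its range is refused whole. OPENING is the closure, from 0 (fully open) to 1 (shut), set as the call begins (- or left out, the last holds). The fingers move at their own pace and stop on an object; FORCE is the grip in N (left out, the last holds). Time passes only in rows, so rows that repeat a pose let the fingers close. It gives the time, the measured TCP pose, the force, the opening and the grip force at its end, in the units of the state.
- arm.get_state(): the state, without advancing time (a new reading comes with each control period).
- arm.grab_frame(name): name is "side" or "top" or "wrist"; returns (picture, depth): 480x640x3 uint8, red, green, blue; 480x640 float32, m along the optical axis (not along the pixel's ray), 0 where there is no reading.
- arm.get_calibration(name): a dict with "mtx" (3x3 intrinsics, pixels), "R" (3x3) and "t" (3): a world point X has camera coordinates R X + t; the wrist camera has in their place "mount" (4x4, takes a point from camera to tool coordinates, whose origin is the TCP and whose axes are the flange's). Camera axes: x right, y down, z forward; pixel columns grow to the right and rows downward; lengths in m; the calibration is good to about 2 mm. The wrist camera is an equidistant fisheye: a pixel r from the principal point sees the ray r / f radians off the axis. A picture is of the moment at which its call begins: read the wrist's pose just before it. get_calibration takes no time and is no camera call.
- arm.job_done(): hands the job in; it is judged then, once.
Trained networks look in the newest picture that a camera, given by its name, has taken for a name from the list of things; names that differ only in an ending like _2 or _b are one class to them, and where a whole thing is asked for, a point or a joint stands for the part that bears it (a point fixed in the world has none). Each returns a list of dicts, best first, with "score" (0 to 1); they miss things now and then, are a little off and sometimes report something else, mostly with a low value. They report only what shows in the picture. A call takes as long as a camera call. They do not tell look-alikes from the thing itself.
- arm.recognise(thing, camera): "extent" ([left, top, width, height] in pixels, round what is visible of it).
- arm.trace(thing, camera): "mask" (480x640 bool, what is visible of it) and "extent" ([left, top, width, height] in pixels, round what is visible of it).
The state is a dict: "t": time; "q": joint angles; "qd": joint speeds; "joint_efforts": joint torques, N m; "eef_pos": TCP position; "ee_rot": TCP orientation; "force": force on the tool from outside, world axes, zero at the start; "moment": the same for the moment, N m; "width": finger opening in m; "gripper_force": force on a finger pad.
Only numpy, scipy, OpenCV 4.12 (cv2) and the standard library are available. Lean on these libraries where they do the work, as an engineer would, in place of code of your own. Each camera call takes 0.05 s, during which the arm holds its last target. There are 200 camera calls.

## Working session

There is one attempt and no reset: what is moved stays moved. The work goes in short steps, Python scripts to look and compute and a shell command to move; the robot and the scene stay as the last step left them, time stands still between calls to the robot, and variables do not carry over. Pictures are saved under pics/ and viewed, at most 10 in all, crops included, and the job is handed in when it is done.

```bash
mkdir -p pics; ls
python3 - <<'E'
from station import arm
import cv2,numpy as np
s=arm.get_state(); print({k:np.round(v,3).tolist() for k,v in s.items()}, arm.hold_point_z)
ims=[]
for n in("top","side"):
    p,d=arm.grab_frame(n); ims.append(p); np.savez(f"pics/{n}0.npz",p=p,d=d)
    c=arm.get_calibration(n); print(n,{k:np.round(v,3).tolist() for k,v in c.items()})
    for t in("base_seat","stage_mid","ball_mid","cork_ring","hole_thick","peg_thick"):
        try: print(t,[(np.round(r["score"],2),r["extent"]) for r in arm.recognise(t,n)][:3])
        except Exception as e: print(t,e)
print({k:np.round(v,3).tolist() for k,v in arm.get_calibration("wrist").items()})
for n,p in zip(("top","side"),ims): cv2.imwrite(f"pics/{n}0.png",p[:,:,::-1])
E
```

```text
pics
{'t': 0.0, 'q': [1.567, 0.359, 0.011, -0.0, -1.224, -0.288], 'qd': [-0.001, 0.001, -0.001, 0.001, -0.002, -0.001], 'joint_efforts': [-0.001, -58.272, 29.308, 6.998, 0.007, -0.0], 'eef_pos': [0.194, 0.646, 0.199], 'ee_rot': [3.14, -0.0, -0.292], 'force': [-0.253, 0.163, -0.631], 'moment': [0.027, -0.005, -0.031], 'gripper_force': 0.0, 'width': 0.088} 0.0188
top {'mtx': [[608.615, 0.0, 306.284], [0.0, 608.615, 244.048], [0.0, 0.0, 1.0]], 'R': [[-0.029, -1.0, 0.005], [-0.983, 0.028, -0.183], [0.183, -0.01, -0.983]], 't': [0.017, 0.491, 1.342]}
base_seat [(np.float64(0.9), [286.2, 159.7, 82.6, 101.5])]
stage_mid [(np.float64(0.92), [426.9, 315.1, 73.3, 63.5]), (np.float64(0.85), [401.7, 230.5, 56.3, 70.2])]
ball_mid [(np.float64(0.72), [169.1, 264.1, 27.8, 32.8])]
cork_ring [(np.float64(0.78), [168.9, 264.6, 32.4, 33.2])]
hole_thick [(np.float64(0.75), [428.1, 316.5, 69.6, 61.6]), (np.float64(0.57), [402.9, 232.0, 51.9, 66.1])]
peg_thick [(np.float64(0.67), [290.1, 160.9, 76.0, 97.5])]
side {'mtx': [[479.759, 0.0, 314.76], [0.0, 479.759, 234.904], [0.0, 0.0, 1.0]], 'R': [[0.996, -0.
[... 187 characters left out ...]
 344.4, 93.3, 79.0]), (np.float64(0.6), [272.3, 319.8, 90.1, 57.7])]
ball_mid [(np.float64(0.83), [279.9, 165.5, 22.1, 33.4]), (np.float64(0.43), [313.8, 232.2, 109.1, 63.7])]
cork_ring [(np.float64(0.69), [274.5, 192.9, 26.8, 18.5])]
hole_thick [(np.float64(0.75), [164.1, 343.7, 91.0, 80.8]), (np.float64(0.58), [278.3, 321.0, 83.2, 54.8])]
peg_thick [(np.float64(0.89), [315.4, 229.2, 107.2, 62.8]), (np.float64(0.59), [276.6, 193.9, 25.6, 14.9]), (np.float64(0.41), [278.1, 322.7, 84.4, 54.5])]
{'mtx': [[371.648, 0.0, 324.611], [0.0, 371.648, 237.747], [0.0, 0.0, 1.0]], 'mount': [[-0.001, -0.963, -0.271, 0.072], [1.0, -0.0, -0.002, -0.0], [0.001, -0.271, 0.963, -0.186], [0.0, 0.0, 0.0, 1.0]]}
```

Run:
```python
import cv2,numpy as np
a=np.load("pics/top0.npz")["p"];b=np.load("pics/side0.npz")["p"]
c=cv2.resize(a[130:430,110:510],(800,600),interpolation=cv2.INTER_CUBIC)
cv2.imwrite("pics/topc.png",c[:,:,::-1])
```

```text
(no output)
```

View pics/topc.png

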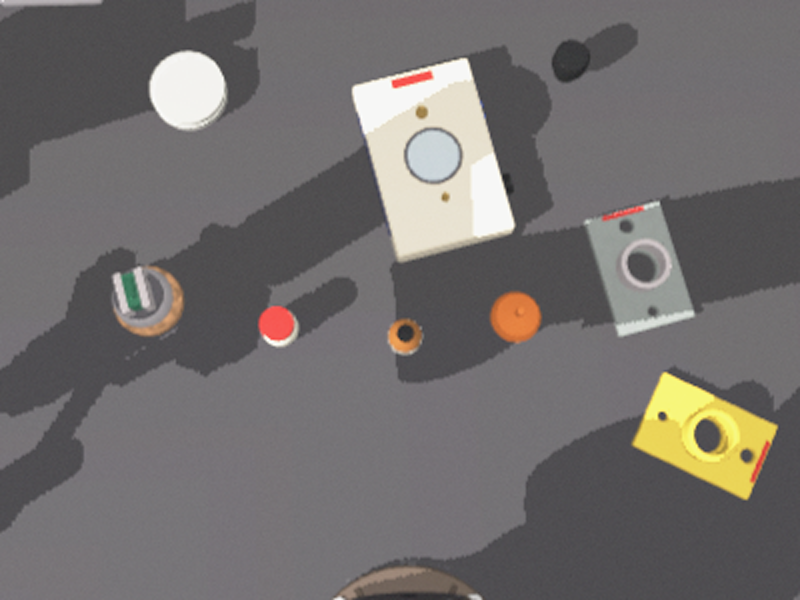

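View pics/side0.png

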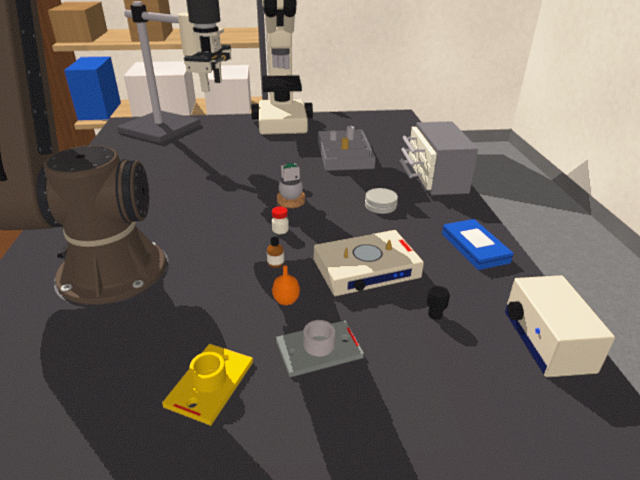

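The top crop shows the grey stage at crop (640,268) with its stripe at the top. The base is at (433,155), stripe also at the top, and the ball vice at (140,295). The yellow stage at (705,435) is the look-alike. The side view agrees.

```bash
cat > h.py <<'E'
import numpy as np,cv2
from station import arm
def cloud(n,d):
    c=arm.get_calibration(n);K=c["mtx"];v,u=np.indices(d.shape)
    P=np.stack([(u-K[0,2])/K[0,0]*d,(v-K[1,2])/K[1,1]*d,d],-1)
    return (P-c["t"])@np.array(c["R"])
def rect(P):
    r=cv2.minAreaRect((P[:,:2]*1000).astype(np.float32)); return np.round(r[0],1),np.round(r[1],1),round(r[2],2)
E
python3 - <<'E'
from h import *
for n in("top","side"):
    p,d=arm.grab_frame(n); W=cloud(n,d)
    hsv=cv2.cvtColor(p,cv2.COLOR_RGB2HSV)
    for t in("base_seat","stage_mid","ball_mid","cork_ring","oil_bottle","dish_stack","eyepiece","lens_pot","blower"):
        for r in arm.trace(t,n)[:2]:
            m=r["mask"]&(d>0); P=W[m]; col=p[m]
            if r["score"]<.4: continue
            P3=P[(P[:,2]>.004)]
            print(n,t,round(float(r["score"]),2),"col",col.mean(0).round(),"med",np.median(P3,0).round(3),"zp",np.percentile(P[:,2],[5,50,90,99]).round(3))
            if t=="base_seat": q=P[(P[:,2]>.035)&(P[:,2]<.053)];print("  top rect",rect(q))
            if t=="stage_mid":
                q=P[(P[:,2]>.005)&(P[:,2]<.02)];print("  plate",rect(q)); q=P[P[:,2]>.042];print("  rim",len(q),rect(q),q.mean(0).round(4))
            if t in("stage_mid","base_seat"):
                red=m&(hsv[...,1]>150)&((hsv[...,0]<6)|(hsv[...,0]>174)); print("  red",red.sum(),W[red].mean(0).round(3))
            if t=="ball_mid": q=P[P[:,2]>P[:,2].max()-.03];print("  head",len(q),rect(q),q.mean(0).round(4))
E
```

```text
top base_seat 0.89 col [224. 218. 207.] med [ 0.569 -0.046  0.044] zp [0.037 0.044 0.048 0.052]
  top rect (array([576.3, -50.6]), array([211.6, 151.7]), 13.39)
  red 66 [ 0.668 -0.024  0.045]
top stage_mid 0.8 col [160. 159. 156.] med [ 0.437 -0.281  0.012] zp [0.006 0.012 0.042 0.05 ]
  plate (array([ 442.4, -282.8]), array([140.6,  91.9]), 13.61)
  rim 217 (array([ 442.1, -282.7]), array([57.5, 55.8]), 88.66) [ 0.4423 -0.2828  0.047 ]
  red 20 [ 0.509 -0.267  0.012]
top stage_mid 0.75 col [231. 212.  95.] med [ 0.249 -0.339  0.012] zp [0.004 0.012 0.042 0.05 ]
  plate (array([ 248.9, -344.8]), array([141.3,  93. ]), 62.4)
  rim 236 (array([ 249.2, -344.4]), array([56.7, 54.6]), 88.31) [ 0.2492 -0.3446  0.0472]
  red 31 [ 0.22  -0.404  0.012]
top ball_mid 0.48 col [159. 159. 156.] med [ 0.438 -0.281  0.012] zp [0.006 0.012 0.042 0.05 ]
  head 312 (array([ 442.1, -282.7]), array([57.5, 55.8]), 88.66) [ 0.4416 -0.2821  0.0427]
top cork_ring 0.62 col [174. 132.  99.] med [0.395 0.262 0.016] zp [0.009 0.016 0.02  0.023]
top oil_bottle 0.57 col [154. 112.  77.] med [ 0.366 -0.007  0.047
[... 1302 characters left out ...]
7.8]), 13.28) [0.4183 0.2776 0.105 ]
side cork_ring 0.59 col [132.  93.  62.] med [0.416 0.26  0.018] zp [0.002 0.017 0.021 0.032]
side cork_ring 0.46 col [165. 152. 136.] med [ 0.568 -0.078  0.046] zp [0.012 0.046 0.048 0.057]
side oil_bottle 0.79 col [126.  99.  76.] med [ 0.369 -0.02   0.04 ] zp [0.008 0.04  0.067 0.073]
side dish_stack 0.94 col [175. 169. 157.] med [0.663 0.219 0.032] zp [0.005 0.032 0.035 0.037]
side eyepiece 0.63 col [29. 28. 28.] med [ 0.68  -0.223  0.052] zp [0.005 0.05  0.064 0.066]
side lens_pot 0.74 col [188. 115. 100.] med [0.383 0.121 0.038] zp [0.003 0.036 0.062 0.063]
side blower 0.82 col [184.  87.  15.] med [ 0.387 -0.151  0.043] zp [0.003 0.042 0.06  0.084]
```

```bash
python3 -m crank '[[[0,0,-2,0],[22.6,22.3,-2,30],[22.6,22.3,-2,30],[22.6,22.3,-2,30],[22.6,22.3,-2,30],[22.6,22.3,-2,30],[22.6,22.3,-2,30],[22.6,22.3,-2,30],[22.6,22.3,-2,30],[22.6,22.3,-2,30],[22.6,22.3,-2,30],[22.6,22.3,-2,30]]]' 0
cat >> h.py <<'E'
def to(x,y,z,yawdeg):
    s=arm.get_state();p=s["eef_pos"];r=s["ee_rot"];ps=r[2];d=np.array([x,y])-p[:2]
    tx=np.array([np.cos(ps),np.sin(ps)]);ty=np.array([np.sin(ps),-np.cos(ps)])
    dy=(np.degrees(ps)-yawdeg+180)%360-180
    print("t",round(s["t"],2),"pos",np.round(p,4),"rpy",np.round(r,4),"units",np.round([d@tx/.025,d@ty/.025,(p[2]-z)/.025,dy/5],2))
E
python3 -c "
from h import *
to(.575,-.05,.25,-166.5)"
```

```text
t: 3.2
eef_pos: [0.5248, 0.0413, 0.2504]
ee_rot: [-3.141, 0.001, -2.36]
force: [0.5, 0.8, 0.1]
width: 0.0876
gripper_force: 0.0
t 3.2 pos [0.5248 0.0413 0.2504] rpy [-3.1411e+00  1.1000e-03 -2.3602e+00] units [ 1.14 -4.01  0.01  6.25]
```

```bash
python3 -m crank '[[[1.1,-4,0,6.2],[1.1,-4,0,6.2],[1.1,-4,0,6.2],[1.1,-4,0,6.2],[1.1,-4,0,6.2],[1.1,-4,0,6.2]]]'
cat >> h.py <<'E'
from scipy.spatial.transform import Rotation as Ro
def wcam():
    s=arm.get_state();T=np.eye(4);T[:3,:3]=Ro.from_euler("xyz",s["ee_rot"]).as_matrix();T[:3,3]=s["eef_pos"]
    p,d=arm.grab_frame("wrist");return p,d,T@np.array(arm.get_calibration("wrist")["mount"])
def wray(u,v):
    K=np.array(arm.get_calibration("wrist")["mtx"]);x=np.asarray(u)-K[0,2];y=np.asarray(v)-K[1,2];r=np.hypot(x,y)+1e-9;th=r/K[0,0]
    return np.stack([x/r*np.sin(th),y/r*np.sin(th),np.cos(th)],-1)
def wplane(u,v,T,z):   # pixel -> world point at height z
    d=wray(u,v)@T[:3,:3].T;o=T[:3,3];return o+d*((z-o[2])/d[...,2])[...,None]
def wcloud(d,T):
    v,u=np.indices(d.shape);r=wray(u,v);P=r*(d/r[...,2])[...,None];return P@T[:3,:3].T+T[:3,3]
def ortho(p,T,z,cx,cy,half=.15,px=600):  # top-down rectified view at height z; up=+x, left=+y
    K=np.array(arm.get_calibration("wrist")["mtx"]);g=np.linspace(half,-half,px)
    X,Y=np.meshgrid(cx+g,cy+g,indexing="ij");P=np.stack([X,Y,np.full_like(X,z)],-1)
    C=(P-T[:3,3])@T[:3,:3];h=np.hypot(C[...,0],C[...,1])+1e-9;th=np.arctan2(h,C[...,2])*K[0,0]
    return cv2.remap(p,(C[...,0]/h*th+K[0,2]).astype(np.float32),(C[...,1]/h*th+K[1,2]).astype(np.float32),cv2.INTER_LINEAR)
E
python3 - <<'E'
from h import *
to(.575,-.05,.25,-166.5)
p,d,T=wcam(); np.savez("pics/w1.npz",p=p,d=d,T=T)
o=ortho(p,T,.045,.575,-.05); cv2.imwrite("pics/w1.png",np.hstack([cv2.resize(p,(0,0),fx=.625,fy=.625),cv2.resize(o,(400,400))[:300]])[:,:,::-1] if 0 else o[:,:,::-1])
W=wcloud(d,T);P=W[d>0];q=P[(abs(P[:,2]-.045)<.006)&(abs(P[:,0]-.575)<.15)&(abs(P[:,1]+.05)<.13)]
print(rect(q),np.median(q[:,2]))
q=P[(P[:,2]>.053)&(P[:,2]<.08)&(abs(P[:,0]-.575)<.1)&(abs(P[:,1]+.05)<.08)]
for s in(1,-1):
    e=q[(q[:,0]-.575)*s>0];print(len(e),e.mean(0) if len(e) else 0)
E
```

```text
t: 3.95
eef_pos: [0.5753, -0.0463, 0.2502]
ee_rot: [3.142, 0.001, -2.892]
force: [0.8, -0.0, -0.6]
width: 0.088
gripper_force: 0.0
t 3.95 pos [ 0.5753 -0.0463  0.2502] rpy [ 3.1416e+00  5.0000e-04 -2.8922e+00] units [ 0.05 -0.14  0.01  0.16]
(array([575.4, -45.2]), array([209.9, 140.5]), 12.93) 0.04604982302797622
136 [ 0.62421036 -0.03393003  0.06068258]
63 [ 0.52470208 -0.05687852  0.06259026]
```

View pics/w1.png

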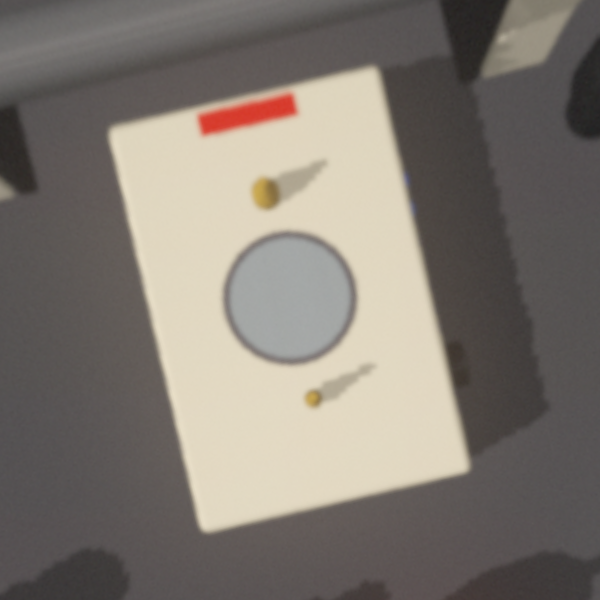

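The rectified view shows the base with its stripe at (248,113), the thick peg at (265,193) and the thin peg at (313,398). That puts the base centre at (0.5755,-0.045) with a yaw of 13.0°. Next I'll look at the stage the same way.

```bash
python3 -c "
from h import *
to(.442,-.283,.2,-166.5)"
```

```text
t 4.0 pos [ 0.5753 -0.0463  0.2502] rpy [-3.1416e+00  5.0000e-04 -2.8927e+00] units [ 7.5  -7.86  2.01  0.15]
```

```bash
python3 -m crank '[[[7.5,-7.9,2,0.1],[7.5,-7.9,2,0.1],[7.5,-7.9,2,0.1],[7.5,-7.9,2,0.1],[7.5,-7.9,2,0.1],[7.5,-7.9,2,0.1],[7.5,-7.9,2,0.1],[7.5,-7.9,2,0.1]]]'
python3 - <<'E'
from h import *
p,d,T=wcam(); np.savez("pics/w2.npz",p=p,d=d,T=T)
W=wcloud(d,T);P=W[d>0];c=np.array([.442,-.283]);n=abs(P[:,:2]-c).max(1)<.09
q=P[(abs(P[:,2]-.012)<.005)&n];r=rect(q);print(r,np.median(q[:,2]))
q=P[(P[:,2]>.043)&n];print(rect(q),cv2.minEnclosingCircle((q[:,:2]*1e3).astype(np.float32)))
hsv=cv2.cvtColor(p,cv2.COLOR_RGB2HSV);red=(d>0)&(hsv[...,1]>150)&((hsv[...,0]<6)|(hsv[...,0]>174))
q=W[red];q=q[abs(q[:,:2]-c).max(1)<.09];print("red",len(q),q.mean(0))
o=ortho(p,T,.012,.442,-.283,.1,500);cv2.imwrite("pics/w2.png",o[:,:,::-1])
to(.442,-.283,.2,-166.5)
E
```

```text
t: 5.0
eef_pos: [0.4425, -0.2833, 0.2002]
ee_rot: [-3.141, 0.001, -2.902]
force: [-0.3, 0.3, 0.0]
width: 0.0876
gripper_force: 0.0
(array([ 442.8, -281.8]), array([140.1,  90.5]), 13.69) 0.013058215102502102
(array([ 441.8, -285.7]), array([ 78.5, 188.4]), 13.6) ((434.7362060546875, -288.58319091796875), 97.87994384765625)
red 116 [ 0.50797691 -0.26708144  0.0135528 ]
t 5.05 pos [ 0.4424 -0.2833  0.2001] rpy [-3.1414e+00  4.0000e-04 -2.9023e+00] units [0.01 0.02 0.   0.04]
```

View pics/w2.png

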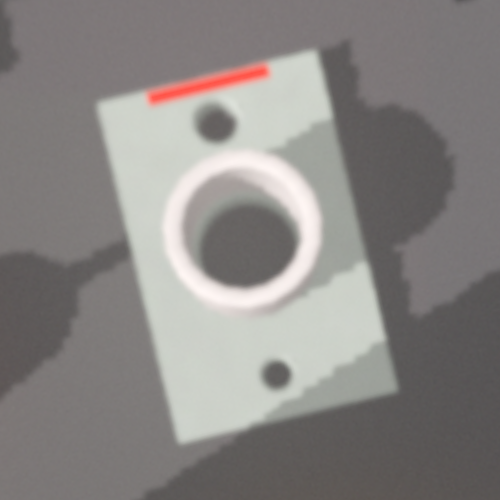

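```bash
python3 -m crank '[[[0,0.05,1.5,0],[0,0.05,3.5,0],[0,0.05,5.2,0],[0,0.05,6.3,0],[0,0.05,6.9,0],[0,0.05,7.15,0],[0,0.05,7.2,0],[0,0.05,7.2,0]]]'
python3 -m crank '[[[0,0,0,0],[0,0,0,0],[0,0,0,0],[0,0,0,0],[0,0,0,0],[0,0,0,0]]]' 1 40
```

```text
t: 6.05
eef_pos: [0.4421, -0.2831, 0.0207]
ee_rot: [-3.141, 0.001, -2.904]
force: [1.0, -0.0, 0.0]
width: 0.0875
gripper_force: 0.0
t: 6.8
eef_pos: [0.4415, -0.2829, 0.02]
ee_rot: [-3.141, 0.0, -2.904]
force: [-0.3, -0.4, 2.7]
width: 0.0536
gripper_force: 40.0
```

```bash
python3 -m crank '[[[0,0,-0.5,0],[0,0,-1.5,0],[0,0,-3,0],[0,0,-4.5,0],[0,0,-5.6,0],[0,0,-6,0],[0,0,-6,0],[0,0,-6,0]]]'
python3 - <<'E'
from h import *
p,d,T=wcam(); np.savez("pics/w3.npz",p=p,d=d,T=T)
s=arm.get_state();R=Ro.from_euler("xyz",s["ee_rot"]).as_matrix()
W=wcloud(d,T);L=(W-s["eef_pos"])@R   # tool coordinates
P=L[d>0];print("pos",s["eef_pos"],s["ee_rot"],s["width"],s["gripper_force"])
n=(abs(P[:,0])<.09)&(abs(P[:,1])<.07)
h,e=np.histogram(P[n][:,2],np.arange(-.05,.06,.002));print([(round(a,3),c) for a,c in zip(e,h) if c>300])
np.save("pics/L3.npy",L)
o=cv2.resize(p,(640,480));cv2.imwrite("pics/w3.png",o[:,:,::-1])
E
```

```text
t: 7.8
eef_pos: [0.4405, -0.2825, 0.1684]
ee_rot: [3.14, -0.002, -2.904]
force: [-0.3, 0.1, -4.7]
width: 0.054
gripper_force: 40.0
pos [ 0.44051903 -0.28255496  0.16840925] [ 3.14013960e+00 -2.18222801e-03 -2.90428738e+00] 0.05369966824069507 39.998694341629744
[(np.float64(-0.03), np.int64(2426)), (np.float64(-0.028), np.int64(512)), (np.float64(0.004), np.int64(1815)), (np.float64(0.006), np.int64(18128)), (np.float64(0.008), np.int64(1433))]
```

View pics/w3.png

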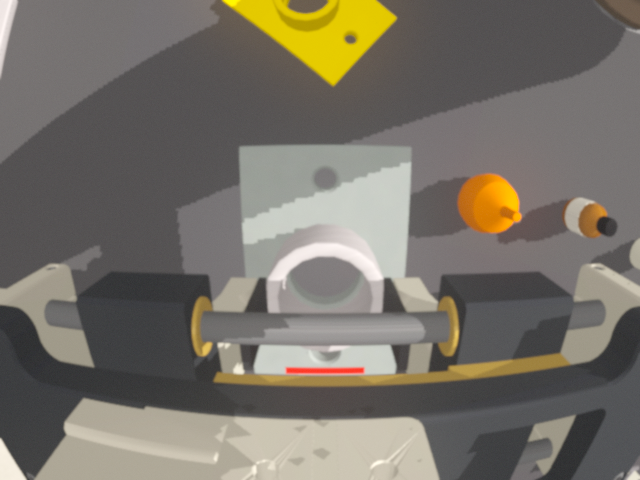

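The stage is held level, with the thin hole at (325,178) and the red stripe at (325,370). I'll fit the plate in the tool frame.

Run:
```python
from h import *
z=np.load("pics/w3.npz");p,d,T=z["p"],z["d"],z["T"];L=np.load("pics/L3.npy")
zp=.0065
m=(d>0)&(abs(L[...,2]-zp)<.004)&(abs(L[...,1])<.06)&(L[...,0]>-.09)&(L[...,0]<.09)
P=L[m];print("z med",np.median(P[:,2]),"tilt fit",np.linalg.lstsq(np.c_[P[:,:2],np.ones(len(P))],P[:,2],rcond=None)[0])
# edges per slice
xs=np.arange(.035,.066,.003);lo=[];hi=[]
for x in xs:
    q=P[abs(P[:,0]-x)<.0015][:,1];lo.append(q.min());hi.append(q.max())
print("y edges",np.median(lo),np.median(hi),"slopes",np.polyfit(xs,lo,1)[0],np.polyfit(xs,hi,1)[0])
ys=np.arange(-.035,.036,.005);fx=[P[abs(P[:,1]-y)<.0015][:,0].max() for y in ys]
print("front x",np.median(fx),"slope",np.polyfit(ys,fx,1)[0],"back x",P[:,0].min())
# thin hole: dark blob near (325,178)
g=cv2.cvtColor(p,cv2.COLOR_RGB2GRAY);w=g[160:200,300:350];t=w<(np.median(w)-25)
v,u=np.nonzero(t);uc,vc=u.mean()+300,v.mean()+160
r=wray(uc,vc);C=np.array(arm.get_calibration("wrist")["mount"]);dd=C[:3,:3]@r;X=C[:3,3]+dd*(zp-C[2,3])/dd[2];print("hole px",uc,vc,len(u),"tool",X)
```

```text
z med 0.006943410024082431 tilt fit [-0.00436478 -0.00145044  0.00702356]
y edges -0.04391289314185016 0.0458593457434967 slopes -0.009522865062729204 0.000669384085422771
front x 0.06860096598761838 slope -0.0011712385418317579 back x -0.07273022834897966
hole px 324.76539589442814 177.84457478005865 341 tool [0.05140486 0.00080034 0.0065    ]
```

```bash
python3 -c "
from h import *
to(.5745,-.0463,.12,-167)"
```

```text
t 7.85 pos [ 0.4405 -0.2826  0.1684] rpy [ 3.1401e+00 -2.2000e-03 -2.9043e+00] units [-7.43  7.93  1.94  0.12]
```

```bash
python3 -m crank '[[[-1,1.1,0,0],[-2.5,2.7,0,0.1],[-4,4.3,0,0.1],[-5.5,5.9,0.2,0.1],[-6.8,7.2,1,0.1],[-7.4,7.9,1.7,0.1],[-7.4,7.9,1.9,0.1],[-7.4,7.9,1.9,0.1],[-7.4,7.9,1.9,0.1]]]'; python3 -c "
from h import *
to(.5745,-.0463,.09,-167)
p,d=arm.grab_frame('side')
cv2.imwrite('pics/s4.png',cv2.resize(p[190:310,280:440],(800,600),interpolation=2)[:,:,::-1])"
```

```text
t: 8.98
eef_pos: [0.5746, -0.0483, 0.1228]
ee_rot: [-3.141, 0.0, -2.914]
force: [-0.4, 0.6, -4.2]
width: 0.0539
gripper_force: 40.0
t 8.97 pos [ 0.5746 -0.0483  0.1228] rpy [-3.1414e+00  4.0000e-04 -2.9138e+00] units [-0.01  0.08  1.31  0.01]
```

View pics/s4.png

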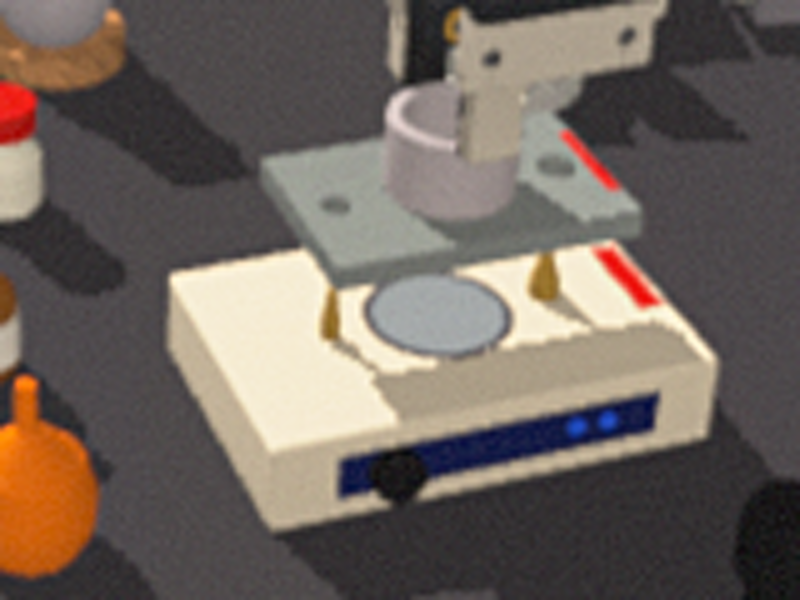

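The thin hole at (335,205) stands over the thin peg at (330,315), and the thick hole at (555,165) over the thick peg at (545,280). The stripes are on the same side, so I'll descend in stages.

```bash
python3 -m crank '[[[0,0.08,0,0],[0,0.08,0.6,0],[0,0.08,1.2,0],[0,0.08,1.6,0],[0,0.08,1.6,0],[0,0.08,1.6,0]]]'; python3 -c "
from h import *
to(.5745,-.0463,.066,-167)"
```

```text
t: 9.78
eef_pos: [0.5746, -0.0454, 0.0825]
ee_rot: [-3.141, 0.0, -2.913]
force: [0.4, 0.6, -2.7]
width: 0.0537
gripper_force: 40.0
t 9.78 pos [ 0.5746 -0.0454  0.0825] rpy [-3.1414e+00  2.0000e-04 -2.9126e+00] units [ 0.01 -0.03  0.66  0.02]
```

```bash
python3 -m crank '[[[0,-0.03,0.2,0],[0,-0.03,0.4,0],[0,-0.03,0.55,0],[0,-0.03,0.65,0],[0,-0.03,0.65,0]]]'; python3 -c "
from h import *
s=arm.get_state();print(s['force'],s['moment'])
to(.5745,-.0463,.064,-167)"
```

```text
t: 10.4
eef_pos: [0.5743, -0.0462, 0.0659]
ee_rot: [3.142, -0.0, -2.913]
force: [-0.8, -0.4, -3.5]
width: 0.0535
gripper_force: 40.0
[-0.76220602 -0.36229591 -3.48849413] [ 0.04652896 -0.14195645 -0.01489514]
t 10.4 pos [ 0.5743 -0.0462  0.0659] rpy [ 3.1416e+00 -4.0000e-04 -2.9127e+00] units [-0.01 -0.01  0.08  0.02]
```

No contact force so far. I'll press down gently until it touches.

```bash
python3 -m crank '[[[0,0,0.04,0],[0,0,0.08,0],[0,0,0.12,0],[0,0,0.16,0],[0,0,0.16,0]]]'
```

```text
t: 11.02
eef_pos: [0.5748, -0.0462, 0.0647]
ee_rot: [-3.141, 0.002, -2.912]
force: [-8.8, 2.6, 18.0]
width: 0.0543
gripper_force: 40.0
```

```bash
python3 -m crank '[[[0,0,-0.05,0],[0,0,-0.08,0],[0,0,-0.08,0],[0,0,-0.08,0],[0,0,-0.08,0]]]' 0
python3 -m crank '[[[0,0,-1,0],[0,0,-3,0],[0,0,-5,0],[0,0,-7,0],[0,0,-7.4,0],[0,0,-7.4,0],[0,0,-7.4,0]]]'
python3 - <<'E'
from h import *
p,d,T=wcam();W=wcloud(d,T);P=W[d>0];c=np.array([.5755,-.045]);n=np.hypot(*(P[:,:2]-c).T)<.08
q=P[n&(abs(P[:,2]-.057)<.008)];print("plate",rect(q),np.median(q[:,2]))
print("tilt",np.linalg.lstsq(np.c_[q[:,:2]-c,np.ones(len(q))],q[:,2],rcond=None)[0])
q2=P[(np.hypot(*(P[:,:2]-c).T)<.034)&(P[:,2]>.088)&(P[:,2]<.1)];print("rim",cv2.minEnclosingCircle((q2[:,:2]*1e3).astype(np.float32)),np.median(q2[:,2]))
b=P[(abs(P[:,2]-.045)<.004)&(abs(P[:,:2]-c).max(1)<.13)];print("base top",np.median(b[:,2]),rect(b))
o=ortho(p,T,.057,.5755,-.045,.12,480);cv2.imwrite("pics/w5.png",o[:,:,::-1])
E
```

```text
t: 11.65
eef_pos: [0.5744, -0.0462, 0.0639]
ee_rot: [-3.142, -0.0, -2.913]
force: [-0.4, 0.5, -0.5]
width: 0.0871
gripper_force: 0.0
t: 12.52
eef_pos: [0.5737, -0.0462, 0.2474]
ee_rot: [3.141, -0.003, -2.913]
force: [-0.4, -0.2, -0.4]
width: 0.0875
gripper_force: 0.0
plate (array([575.4, -41.7]), array([139. ,  96.3]), 13.04) 0.05805255103626589
tilt [-0.00036178  0.00100285  0.05802345]
rim ((575.47265625, -44.823516845703125), 29.13158416748047) 0.09374418923530625
base top 0.0460283598813121 (array([575.2, -45.1]), array([208.1, 140.8]), 12.94)
```

View pics/w5.png

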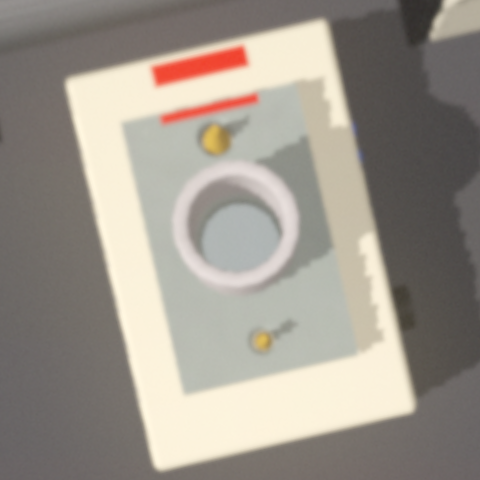

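The stage is fully home: the plate is 12 mm above the base top, shows no tilt, and both pegs poke through at (215,138) and (261,341) with the stripes together. Now for the ball vice.

```bash
python3 -c "
from h import *
to(.41,.275,.25,-167)"
```

```text
t 12.57 pos [ 0.5737 -0.0462  0.2474] rpy [ 3.1413e+00 -2.8000e-03 -2.9129e+00] units [ 3.46 14.   -0.11  0.02]
```

```bash
python3 -m crank '[[[3.5,14,0,0],[3.5,14,0,0],[3.5,14,0,0],[3.5,14,0,0],[3.5,14,0,0],[3.5,14,0,0],[3.5,14,0,0],[3.5,14,0,0],[3.5,14,0,0]]]'
python3 - <<'E'
from h import *
p,d,T=wcam();np.savez("pics/w6.npz",p=p,d=d,T=T);W=wcloud(d,T);P=W[d>0];c=np.array([.41,.275]);n=np.hypot(*(P[:,:2]-c).T)<.07
h,e=np.histogram(P[n][:,2],np.arange(0,.15,.004));print([(round(a,3),c) for a,c in zip(e,h) if c>60])
q=P[n&(P[:,2]>.095)&(P[:,2]<.15)];print("head",rect(q),q[:,2].max())
q=P[n&(P[:,2]>.01)&(P[:,2]<.024)];print("cork",cv2.minEnclosingCircle((q[:,:2]*1e3).astype(np.float32)))
to(.41,.275,.25,-167)
o=ortho(p,T,.1,.41,.275,.08,480);cv2.imwrite("pics/w6.png",o[:,:,::-1])
E
```

```text
t: 13.7
eef_pos: [0.4102, 0.2739, 0.2487]
ee_rot: [-3.141, -0.001, -2.914]
force: [0.1, -0.7, -0.3]
width: 0.0876
gripper_force: 0.0
[(np.float64(0.0), np.int64(5941)), (np.float64(0.016), np.int64(646)), (np.float64(0.02), np.int64(77)), (np.float64(0.048), np.int64(75)), (np.float64(0.052), np.int64(168)), (np.float64(0.056), np.int64(221)), (np.float64(0.06), np.int64(252)), (np.float64(0.064), np.int64(81)), (np.float64(0.072), np.int64(743)), (np.float64(0.104), np.int64(243)), (np.float64(0.108), np.int64(980)), (np.float64(0.112), np.int64(85)), (np.float64(0.116), np.int64(166))]
head (array([420.2, 288.1]), array([44.3, 30.5]), 13.69) 0.12148678597302637
cork ((419.83087158203125, 288.7290344238281), 40.339847564697266)
t 13.75 pos [0.4103 0.2739 0.2488] rpy [-3.1412e+00 -4.0000e-04 -2.9144e+00] units [ 0.    0.05 -0.05  0.  ]
```

View pics/w6.png

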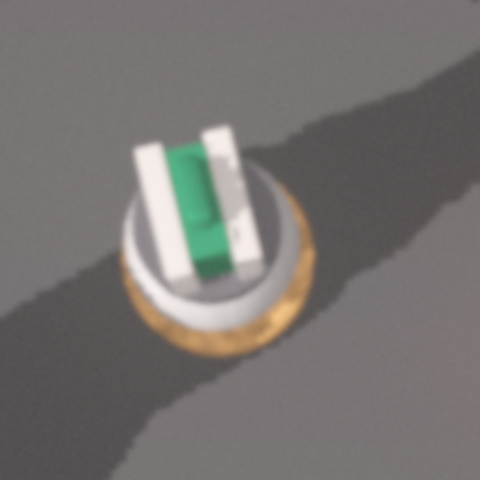

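The head of the vice is upright, with white jaws running from (165,215) to (232,200) and the green stone between them. Its centre is (0.420,0.288), its yaw 13.7° and the jaw top at z=0.109.

```bash
python3 -m crank '[[[-0.5,0.5,1,-0.14],[-0.52,0.48,2.8,-0.14],[-0.52,0.48,4.5,-0.14],[-0.52,0.48,5.8,-0.14],[-0.52,0.48,6.5,-0.14],[-0.52,0.48,6.75,-0.14],[-0.52,0.48,6.75,-0.14],[-0.52,0.48,6.75,-0.14]]]'; python3 -c "
from h import *
to(.4202,.2884,.0785,-166.3)"
```

```text
t: 14.75
eef_pos: [0.4204, 0.2898, 0.0813]
ee_rot: [3.141, 0.001, -2.901]
force: [-0.6, -0.4, -0.6]
width: 0.088
gripper_force: 0.0
t 14.75 pos [0.4204 0.2898 0.0813] rpy [ 3.1407e+00  1.3000e-03 -2.9008e+00] units [ 0.02 -0.05  0.11  0.02]
```

```bash
python3 -m crank '[[[0,-0.05,0.1,0],[0,-0.05,0.1,0],[0,-0.05,0.1,0],[0,-0.05,0.1,0],[0,-0.05,0.1,0],[0,-0.05,0.1,0],[0,-0.05,0.1,0],[0,-0.05,0.1,0]]]' 1 35
python3 -m crank '[[[0,0,-0.4,0],[0,0,-1.2,0],[0,0,-2.5,0],[0,0,-4,0],[0,0,-5.4,0],[0,0,-6,0],[0,0,-6,0],[0,0,-6,0]]]'
python3 - <<'E'
from h import *
s=arm.get_state();R=Ro.from_euler("xyz",s["ee_rot"]).as_matrix()
p,d,T=wcam();np.savez("pics/w7.npz",p=p,d=d,T=T);L=(wcloud(d,T)-s["eef_pos"])@R
P=L[d>0];n=np.hypot(P[:,0],P[:,1])<.045
h,e=np.histogram(P[n][:,2],np.arange(-.06,.1,.003));print([(round(a,3),c) for a,c in zip(e,h) if c>60])
q=P[n&(abs(P[:,2]-.005)<.006)&(abs(P[:,1])<.027)];print("disc",len(q),q.min(0),q.max(0),np.linalg.lstsq(np.c_[q[:,:2],np.ones(len(q))],q[:,2],rcond=None)[0])
to(.5755,-.0448,.25,-166.3)
sp,sd=arm.grab_frame("side")
cv2.imwrite("pics/w7.png",np.hstack([p,cv2.resize(sp[90:250,240:347],(320,480))])[:, :800,::-1] if 0 else np.hstack([cv2.resize(p,(480,360)),cv2.resize(sp[90:230,220:344],(320,360))])[:,:,::-1])
E
```

```text
t: 15.75
eef_pos: [0.4201, 0.2881, 0.0778]
ee_rot: [-3.141, -0.0, -2.901]
force: [0.5, -0.4, 1.0]
width: 0.0307
gripper_force: 35.0
t: 16.75
eef_pos: [0.4193, 0.2876, 0.2262]
ee_rot: [-3.14, -0.002, -2.901]
force: [-0.3, -0.8, -5.3]
width: 0.0309
gripper_force: 35.0
[(np.float64(-0.06), np.int64(211)), (np.float64(-0.057), np.int64(194)), (np.float64(-0.054), np.int64(179)), (np.float64(-0.051), np.int64(296)), (np.float64(-0.048), np.int64(307)), (np.float64(-0.045), np.int64(334)), (np.float64(-0.042), np.int64(636)), (np.float64(-0.039), np.int64(355)), (np.float64(-0.036), np.int64(536)), (np.float64(-0.033), np.int64(2638)), (np.float64(-0.03), np.int64(474)), (np.float64(-0.027), np.int64(159)), (np.float64(-0.024), np.int64(172)), (np.float64(-0.021), np.int64(119)), (np.float64(-0.018), np.int64(126)), (np.float64(-0.015), np.int64(116)), (np.float64(-0.012), np.int64(127)), (np.float64(-0.009), np.int64(127)), (np.float64(-0.006), np.int64(99)), (np.float64(-0.003), np.int64(101)), (np.float64(0.0), np.int64(535)), (np.float64(0.003), np.int64(1040)), (np.float64(0.006), np.int64(103)), (np.float64(0.009), np.int64(86)), (np.float64(0.012), np.int64(467)), (np.float64(0.015), np.int64(531)), (np.float64(0.018), np.int64(438)), (np.float64(0.021), np.int64(450)), (np.float64(0.024), np.int64(228)), (np.float64(0.027), np.int64(154)), (np.float64(0.03), np.int64(163))]
disc 1761 [-0.00578406 -0.02665161 -0.0009317 ] [0.0270209  0.02681095 0.010984  ] [0.03760766 0.0077671  0.00309132]
t 16.8 pos [0.4194 0.2876 0.2261] rpy [-3.1400e+00 -2.6000e-03 -2.9008e+00] units [ -2.9  -14.4   -0.96   0.02]
```

View pics/w7.png

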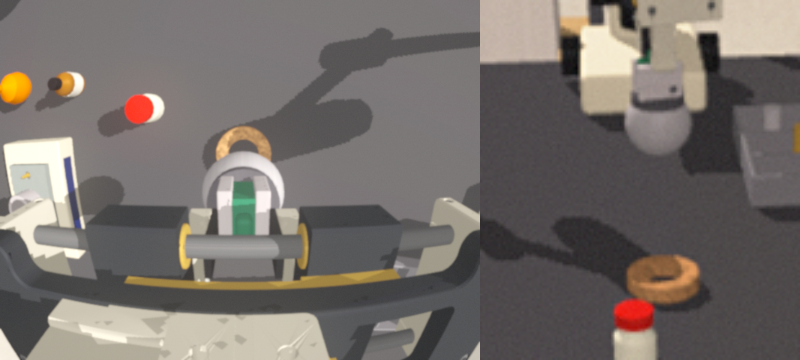

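The vice is in the grip and the cork ring is empty. I'll fit the ball centre in the tool frame before placing it.

Run:
```python
from h import *
from scipy.optimize import least_squares as ls
z=np.load("pics/w7.npz");C=np.array(arm.get_calibration("wrist")["mount"]);d=z["d"]
T=z["T"];L=wcloud(d,C);P=L[d>0];n=np.hypot(P[:,0],P[:,1])<.045
q=P[n&(P[:,2]>.010)&(P[:,2]<.036)]
f=ls(lambda c:np.linalg.norm(q-c,axis=1)-.034,[0,0,.033],loss="soft_l1",f_scale=.001);print("ball in tool",f.x,np.abs(f.fun).mean())
k=P[n&(abs(P[:,2]-.003)<.004)&(P[:,0]>.005)&(np.hypot(P[:,0]-f.x[0],P[:,1]-f.x[1])<.025)]
for _ in range(3):
    A=np.c_[k[:,:2],np.ones(len(k))];c=np.linalg.lstsq(A,k[:,2],rcond=None)[0];r=abs(A@c-k[:,2]);k=k[r<max(.0012,1.5*np.median(r))]
print("disc plane",c,len(k))
```

```text
ball in tool [-0.00044692  0.00012165  0.03341987] 0.0003276286518709762
disc plane [-0.00229555  0.01098057  0.00324655] 564
```

```bash
python3 -m crank '[[[-0.2,-0.8,0,0],[-0.5,-2.3,0,0],[-0.8,-4,0,0],[-1.2,-6,0,0],[-1.6,-8,0,0],[-2,-10,0,0],[-2.4,-12,0,0],[-2.7,-13.5,0,0],[-2.87,-14.2,0,0],[-2.9,-14.4,0,0],[-2.9,-14.4,0,0],[-2.9,-14.4,0,0]]]'; python3 -c "
from h import *
to(.5751,-.0449,.165,-166.3)"
```

```text
t: 18.35
eef_pos: [0.5761, -0.0431, 0.2279]
ee_rot: [3.141, -0.0, -2.9]
force: [0.4, 0.5, -3.9]
width: 0.0305
gripper_force: 35.0
t 18.35 pos [ 0.5761 -0.0431  0.2279] rpy [ 3.1414 -0.     -2.8996] units [ 0.06 -0.06  2.51  0.03]
```

```bash
python3 -m crank '[[[0.05,-0.06,0.6,0],[0.05,-0.06,1.3,0],[0.05,-0.06,2,0],[0.05,-0.06,2.5,0],[0.05,-0.06,2.6,0],[0.05,-0.06,2.6,0],[0.05,-0.06,2.6,0]]]'; python3 -c "
from h import *
to(.5751,-.0449,.1535,-166.3)"
```

```text
t: 19.23
eef_pos: [0.5761, -0.0457, 0.1635]
ee_rot: [-3.141, 0.001, -2.9]
force: [-0.8, -0.1, -3.8]
width: 0.031
gripper_force: 35.0
t 19.23 pos [ 0.5761 -0.0457  0.1635] rpy [-3.1414e+00  1.2000e-03 -2.9004e+00] units [0.03 0.04 0.4  0.02]
```

```bash
python3 -m crank '[[[0.03,0.03,0,0],[0.03,0.03,0.12,0],[0.03,0.03,0.24,0],[0.03,0.03,0.34,0],[0.03,0.03,0.38,0],[0.03,0.03,0.38,0],[0.03,0.03,0.38,0]]]'; python3 -c "
from h import *
to(.5751,-.0449,.1524,-166.3)"
```

```text
t: 20.1
eef_pos: [0.5749, -0.0452, 0.1536]
ee_rot: [-3.141, 0.0, -2.901]
force: [-0.3, -0.4, -2.1]
width: 0.0309
gripper_force: 35.0
t 20.1 pos [ 0.5749 -0.0452  0.1536] rpy [-3.1415e+00  5.0000e-04 -2.9005e+00] units [-0.01  0.01  0.05  0.02]
```

```bash
python3 -m crank '[[[0,0,0.03,0],[0,0,0.05,0],[0,0,0.05,0],[0,0,0.05,0]]]'; python3 -c "
from h import *
to(.5751,-.0449,.1524,-166.3)"
```

```text
t: 20.6
eef_pos: [0.5756, -0.0452, 0.153]
ee_rot: [-3.141, 0.002, -2.9]
force: [1.4, 1.6, 4.9]
width: 0.0308
gripper_force: 35.0
t 20.6 pos [ 0.5756 -0.0452  0.153 ] rpy [-3.1411e+00  2.1000e-03 -2.9002e+00] units [0.02 0.02 0.03 0.03]
```

The ball is in contact at about 9 N. I'll release with the arm held still, then lift straight up.

```bash
python3 -m crank '[[[0,0,0,0],[0,0,0,0],[0,0,0,0],[0,0,0,0],[0,0,0,0]]]' 0.3 5
python3 -m crank '[[[0,0,-0.3,0],[0,0,-1.2,0],[0,0,-2.5,0],[0,0,-4,0],[0,0,-5,0],[0,0,-5,0],[0,0,-5,0],[0,0,-5,0]]]'
python3 - <<'E'
from h import *
from scipy.optimize import least_squares as ls
p,d,T=wcam();W=wcloud(d,T);P=W[d>0];c=np.array([.5755,-.0448]);n=np.hypot(*(P[:,:2]-c).T)<.045
q=P[n&(P[:,2]>.11)&(P[:,2]<.143)]
f=ls(lambda x:np.linalg.norm(q-x,axis=1)-.034,[*c,.119],loss="soft_l1",f_scale=.001);print("ball",f.x,len(q))
k=P[(np.hypot(*(P[:,:2]-f.x[:2]).T)<.025)&(abs(P[:,2]-.15)<.004)]
print("disc",np.linalg.lstsq(np.c_[k[:,:2]-c,np.ones(len(k))],k[:,2],rcond=None)[0],len(k))
h=P[n&(P[:,2]>.175)&(P[:,2]<.2)];print("head",rect(h),np.median(h[:,2]))
sp,sd=arm.grab_frame("side");o=ortho(p,T,.15,*c,.08,480)
cv2.imwrite("pics/end.png",np.hstack([cv2.resize(sp[180:300,300:433],(320,288)),cv2.resize(o,(288,288))])[:,:,::-1])
E
```

```text
t: 21.22
eef_pos: [0.5746, -0.0452, 0.152]
ee_rot: [3.142, -0.0, -2.901]
force: [0.4, -0.2, -0.4]
width: 0.0609
gripper_force: 0.0
t: 22.22
eef_pos: [0.5742, -0.0453, 0.2762]
ee_rot: [3.141, -0.002, -2.901]
force: [-0.1, -0.7, -0.0]
width: 0.0615
gripper_force: 0.0
ball [ 0.57619252 -0.04481165  0.1192578 ] 1132
disc [-0.04346475 -0.01303231  0.14967228] 667
head (array([578.4, -44.2]), array([44.8, 31.7]), 14.18) 0.18415835898529284
```

View pics/end.png

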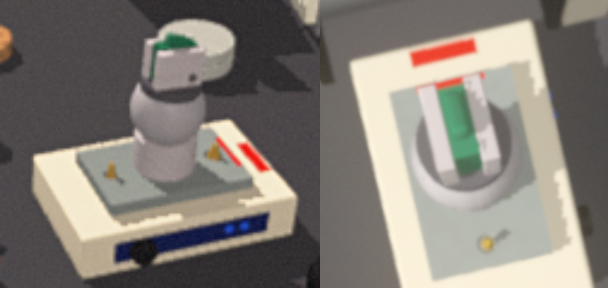

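The ball sits in the ring at (0.5762,-0.0448,0.1193), within 1 mm of the ring's centre and at the seated height. It leans by about 2°, with the stone on top. The base, stage and stripes look right, and the gripper is clear, so I'm handing in.

```bash
python3 -c "
from station import arm
print(arm.job_done())"
```

```text
the job is handed in; nothing more can be done
None
```

The job is handed in, verdict not reported: the stage is seated flush on both pegs, stripe to stripe, and the ball vice sits in its ring, stone on top, within 1 mm of centre but leaning about 2°.

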